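# Turn a rack of rinsed vials over to drain

### The arm

A 6-joint arm with a two-finger parallel gripper is mounted at the origin on a cart in front of the work surface, level with it; the furniture and walls round the work are solid. World frame = base frame: x ahead of the robot, y to its left, z up, the work surface at z = 0. Lengths are in mm, angles in rad, forces in N, time in s.
With the tool pointing down it reaches from about 350 to 975 mm from the base axis. Payload 7.1 kg.
Tool frame: the origin (TCP) lies midway between the tips of the shut fingers; the grasp point (between the pads) lies pinch_z behind it (pinch_z is the distance from the TCP to the grasp point, in mm); z points along the fingers, y is the line along which they close (so a half turn about z gives the same grasp; the last joint's range is limited). The gripper opens to 88 mm and grips with 3 to 60 N. Pads are 20 mm wide; open, the fingers measure 115 mm over their backs; the gripper's body (75 mm by 178 mm) begins 61 mm behind the grasp point.
Start: joints at [-1.304, 0.423, 1.63, -0, 1.089, -0.019], TCP at [176.221, -599.626, 222.675] pointing down, gripper open.
Joint ranges: [-3, 3], [-0.9, 2.11], [0.09, 2.58], [-1.31, 4.45], [0.11, 2.69], [-2.54, 2.54]. Speed limits (rad/s): [2.39, 2.39, 3.01, 3.14, 3.14, 3.14].

### API

Orientations are given as a rotation vector (axis times angle).
In Python, from workcell import get_obs, get_image, close_job, pinch_z gives the robot as it stands.
- The arm moves only by the tool jog_arm, never from a script. Its argument "commands" is a list of rows, each a list of 3 entries, a list of its own where there are three numbers: the gripper command: -1 is shut, 1 is fully open, values between are in proportion, then the shift along the tool's x, y, z as a fraction of full scale, then the turn, a rotation vector about the tool's x, y, z as a fraction of full scale. In form: [[gripper, [tx, ty, tz], [rx, ry, rz]], ...]. A call has 1 to 10 rows; each row shifts and turns the commanded pose from where the row before left it, along the tool's axes as they then stand; what a row does not reach is not made up. Full scale, the value 1, is 0.1 m for a shift and 45 degrees for a turn. A row lasts 1/10 s, in which the tool goes at most 50 mm and 8.59 degrees, less where a joint would pass 70% of its speed; a pose out of reach is approached as far as the arm can. A call with a number of a shift or a turn outside -1 to 1 is refused whole. A call with a gripper value outside its range is refused whole. The fingers move at their own pace and stop on an object; the grip force is fixed at half the most. Time passes only in rows, so rows that do not move let the fingers close. It gives the time, the measured TCP pose, the force, the opening and the grip force at its end, in the units of the state.
- get_obs(): the state, without advancing time (a new reading comes with each control period).
- get_image(name): name is "scene" or "top"; returns a dict with "image" (384x512x3 uint8, blue, green, red), "z_map" (384x512 float32, mm along the optical axis (not along the pixel's ray), 0 where there is no reading), "intrinsics" (3x3 intrinsics, pixels), "eye" and "orientation" of the camera in the world. Camera axes: x right, y down, z forward; pixel columns grow to the right and rows downward; lengths in mm; the calibration is good to about 2 mm. A picture is of the moment at which its call begins.
- close_job(): hands the job in; it is judged then, once.
The state is a dict: "t": time; "qpos": joint angles; "qvel": joint speeds; "joint_torque": joint torques, N m; "ee_pos": TCP position; "orientation": TCP orientation; "ft_force": force on the tool from outside, world axes, zero at the start; "moment": the same for the moment, N m; "width": finger opening in mm; "grasp_force": force on a finger pad.
Only numpy, scipy, OpenCV 4.12 (cv2) and the standard library are available. Lean on these libraries where they do the work, as an engineer would, in place of code of your own. Each camera call takes 0.05 s, during which the arm holds its last target. There are 200 camera calls.

### The job

The six rinsed vials must drain mouth-down in the tray. Pinch the loose cover's finger plate and the rack's handle together between the two round black buttons, swing rack and cover as one over on the rack's pivot rod and lower them gently upside down into the tray; then lift the rack straight up off the vials by the rib that is now on top and set it down flat, upside down, outside the tray. All six vials must be left standing mouth-down on the cover, and the things round about stay where they are.

Things in the scene. Friction and masses are not known exactly. Their poses are not given: they have to be found in the camera images.
- pivot (a point): Middle of the turning axis on the fixed grey turnover stand, 38.5 mm above the worktop. x lies along the turning axis, y points level towards the tray, z up. The rack's 8 mm steel rod lies in open-topped slots (9.4 mm wide) of two steel posts at x = +-40 mm (tops 52.5 mm up): the rack swings half round from the -y to the +y side and can then be lifted straight up out of the slots.
- shelf (a point): Middle of the stand's shelf (top of its base plate, 4 mm above the worktop), where the rack stands at the start; 64 mm from the pivot on its -y side. The shelf is free 56 mm either way along x and 52 mm along y; once empty it can take the rack again. Axes as the pivot's.
- rack: Loose blue rack, 77 x 52 mm, 220 g, 2 x 3 cells 23 mm square, 30 mm deep. Origin: centre of its floor's underside; x along the pivot rod, y towards it (rod at y = 59.5, z = 10.5 mm), z to the open side (walls end at z = 34 mm). Two end frames and a rib stand 24 mm out of the underside; the handle reaches to y = -72 mm. z is up at the start, with axes as the pivot's; turned over, z and y are reversed.
- rack_handle (a point): Where to pinch (along x): midway between two round black buttons 16 mm across, outer faces 22 mm apart, 112 mm from the turning axis and level with it at both ends of the swing. One is on the rack's blue handle plate (10 mm thick), one on the cover's orange plate lying loosely against it. Squeezed, both hold as one; the buttons can turn between the fingers. Axes as the rack's.
- rack_rib (a point): Centre of the rib under the rack's floor: 60 mm long (rack x), 10 mm thick (rack y), 24 mm high. Turned over in the tray it stands on top, its centre 61 mm above the worktop. The rack must rise 45 mm to clear the vials. When the rack stands upside down on a surface, the rib's centre is 46 mm above that surface. Axes as the rack's.
- cover: Clear loose cover, 84 x 59 mm, 3 mm plate with a 16 mm rim that goes loosely round the rack, 55 g; only the pinch holds it on. Origin: centre of the plate's inner face, which lies on the vial mouths, 44 mm from the rack's origin; z away from the vials, y towards the pivot. The orange finger plate hangs from its -y side. Turned over in the tray its origin is 5 mm above the worktop.
- tray: White steel tray with a blue edge, 153 mm wide (its x, the pivot's y direction), 253 mm long (its y), rim 18 mm high, floor 2 mm thick, beside the stand on the pivot's +y side, fixed. Origin: centre of its underside.
- vial_1_mid (a point): Centre of vial 1: open glass vial, 20 mm across, 40 mm high, 12 g, standing mouth-up in a cell of the rack at the start. z points from its bottom to its mouth.
- vial_2_mid (a point): Centre of vial 2: open glass vial, 20 mm across, 40 mm high, 12 g, standing mouth-up in a cell of the rack at the start. z points from its bottom to its mouth.
- vial_3_mid (a point): Centre of vial 3: open glass vial, 20 mm across, 40 mm high, 12 g, standing mouth-up in a cell of the rack at the start. z points from its bottom to its mouth.
- vial_4_mid (a point): Centre of vial 4: open glass vial, 20 mm across, 40 mm high, 12 g, standing mouth-up in a cell of the rack at the start. z points from its bottom to its mouth.
- vial_5_mid (a point): Centre of vial 5: open glass vial, 20 mm across, 40 mm high, 12 g, standing mouth-up in a cell of the rack at the start. z points from its bottom to its mouth.
- vial_6_mid (a point): Centre of vial 6: open glass vial, 20 mm across, 40 mm high, 12 g, standing mouth-up in a cell of the rack at the start. z points from its bottom to its mouth.
- lab_timer: Small white lab timer, 55 x 66 x 34 mm, loose, on the right; leave alone. Origin: centre of its underside.
- petri_dish: Covered petri dish, 61 mm across, 15 mm high, loose, on the left; leave alone. Origin: centre of its underside.
Things that resemble listed ones, but are neither listed nor needed, are in the scene too. Leave any turquoise look-alike of the cover alone.

How it is judged (in metres and radians):
On the way, in this order (a step that is already met when the one before it is completed fails the run):
1. rack and cover lie upside down in the tray, cover underneath, still together (angle between each of rack, cover's own z axis and vertical above 2.98 rad and horizontal distance between cover and tray below 0.075 m and height (world z) of cover below 0.012 m and distance between rack_handle and cover below 0.07 m), for 0.2 s.
2. the rack has been lifted clear above the vials, which stay mouth-down on the cover (height (world z) of rack_rib above 0.103 m and angle between rack's own z axis and vertical above 2.7 rad and horizontal distance between rack and cover below 0.05 m and angle between each of vial_1_mid, vial_2_mid, vial_3_mid, vial_4_mid, vial_5_mid, vial_6_mid's own z axis and vertical above 2.98 rad and horizontal distance between each of vial_1_mid, vial_2_mid, vial_3_mid, vial_4_mid, vial_5_mid, vial_6_mid and cover below 0.04 m and height (world z) of each of vial_1_mid, vial_2_mid, vial_3_mid, vial_4_mid, vial_5_mid, vial_6_mid below 0.034 m), for 0.1 s.
At the end, for the whole second after the job is handed in: Cover upside down, flat (9 deg) in the tray, origin below 12 mm; six vials mouth-down on it (9 deg, within 40 mm of its origin, centres below 34 mm); rack upside down (11 deg), at rest outside the tray, origin below 45 mm and over 95 mm from the cover's (angle between each of cover, vial_1_mid, vial_2_mid, vial_3_mid, vial_4_mid, vial_5_mid, vial_6_mid's own z axis and vertical above 2.98 rad and horizontal distance between cover and tray below 0.075 m and height (world z) of cover below 0.012 m and horizontal distance between each of vial_1_mid, vial_2_mid, vial_3_mid, vial_4_mid, vial_5_mid, vial_6_mid and cover below 0.04 m and height (world z) of each of vial_1_mid, vial_2_mid, vial_3_mid, vial_4_mid, vial_5_mid, vial_6_mid below 0.034 m and horizontal distance between rack and cover above 0.095 m and not (x of rack in the frame of tray between -0.115 and 0.115 m and y of rack in the frame of tray between -0.165 and 0.165 m) and height (world z) of rack below 0.045 m and angle between rack's own z axis and vertical above 2.95 rad and linear speed of each of rack, cover below 0.02 m/s); the robot touches nothing.
It fails at once if the rack is dropped or flung over instead of being lowered (turning faster than 4 rad/s past upright) (angle between rack's own z axis and vertical above 1.6 rad and angular speed of rack above 4 rad/s).
It fails at once if the lab timer or the petri dish is moved more than 20 mm (distance of any of lab_timer, petri_dish from where it was at the start of the episode above 0.02 m).
It also fails if it takes over 61 s, if anything falls off the work surface, if the arm or the gripper's body presses on something with over 40 N, if the wrist force passes 120 N, or if a joint passes its speed limit or range.

## Working session

There is one attempt and no reset: what is moved stays moved. The work goes in short steps, Python scripts to look and compute and a tool call to move; the robot and the scene stay as the last step left them, time stands still between calls to the robot, and variables do not carry over. Pictures are saved under pics/ and viewed, at most 10 in all, crops included, and the job is handed in when it is done.

Besides the shell and the picture viewer there is one more tool, called by a JSON object that holds its "fn" and its "kwargs", one argument or row to a line. jog_arm: Moves the arm, as the interface text tells. Its arguments: {"type":"object","properties":{"commands":{"type":"array","items":{"type":"array"}}},"required":["commands"]}

```bash
mkdir -p pics; ls; cat > h.py <<'E'
import numpy as np,cv2
from scipy.spatial.transform import Rotation as R
from workcell import get_obs,get_image,close_job,pinch_z
def rot(o):
    o=np.array(o,float)
    return o if o.shape==(3,3) else R.from_rotvec(o).as_matrix()
def pts(d):
    K=d["intrinsics"];z=d["z_map"];v,u=np.mgrid[:384,:512]
    c=np.stack([(u-K[0][2])/K[0][0]*z,(v-K[1][2])/K[1][1]*z,z],-1)
    return c@rot(d["orientation"]).T+np.array(d["eye"])
E
python3 - <<'E'
from h import *
print(pinch_z, get_obs())
for n in("scene","top"):
    d=get_image(n);print(n,d["intrinsics"],d["eye"],d["orientation"])
    np.savez(f"{n}0.npz",img=d["image"],p=pts(d))
    cv2.imwrite(f"pics/{n}0.png",cv2.resize(d["image"],(800,600)))
E
```

```text
pics
18.700000000000003 {'t': 0.0, 'qpos': array([-1.30401368e+00,  4.23807849e-01,  1.63064963e+00, -2.24309680e-05,
        1.08859228e+00, -1.89776512e-02]), 'qvel': array([-0.000611  , -0.0010684 , -0.00115159, -0.00072578, -0.00024446,
       -0.00062291]), 'joint_torque': array([ 2.57902080e-03, -5.44614029e+01, -2.73664767e+01,  6.45595347e-02,
        2.27769365e-02, -1.33560238e-04]), 'ee_pos': array([ 176.07180448, -599.13397971,  221.93814934]), 'orientation': array([-3.10814865e+00, -4.47156165e-01,  3.13688066e-04]), 'ft_force': array([-0.46014319,  0.18066274,  0.78109408]), 'moment': array([-0.00467755,  0.01726253,  0.01006462]), 'grasp_force': 0.0, 'width': 87.62854779107226}
scene [[359.06335171   0.         255.24768834]
 [  0.         359.06335171 194.86620195]
 [  0.           0.           1.        ]] [  2.6397956  735.34566283 761.12030816] [-0.76501327  2.4659471  -1.25509771]
top [[434.65404479   0.         250.587875  ]
 [  0.         434.65404479 189.91626889]
 [  0.           0.           1.        ]] [ 356.87192513   -1.71618913 1212.00352638] [-2.16917869  2.13313258 -0.1684034 ]
```

View pics/scene0.png

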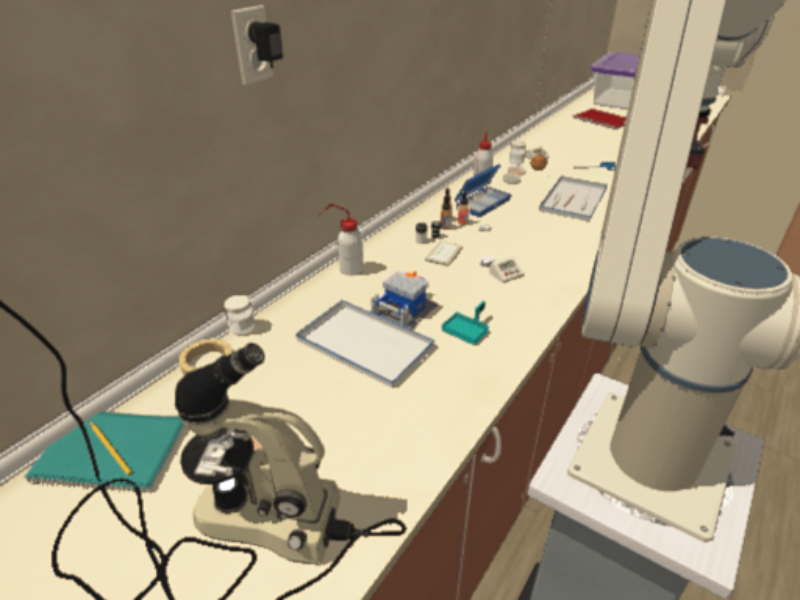

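View pics/top0.png

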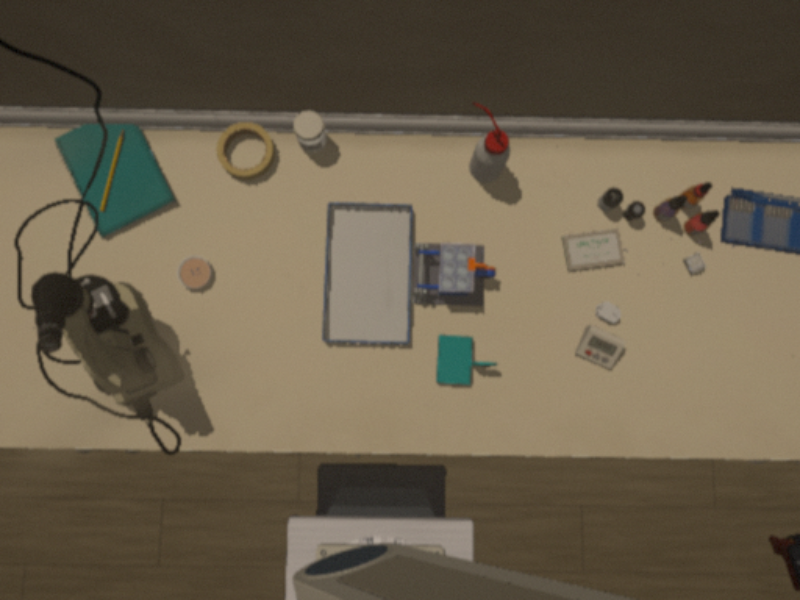

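The top view has world +x up and +y left. The tray is at about (370,275) of 800x600, the stand and rack at (450,270), the orange and blue handle plates at (483,268), and the turquoise decoy at (455,360).

```bash
python3 - <<'E'
from h import *
d=np.load("top0.npz");im=d["img"];p=d["p"]
c=im[120:230,195:335];cv2.imwrite("pics/topc.png",cv2.resize(c,None,fx=5.6,fy=5.4,interpolation=cv2.INTER_CUBIC))
hsv=cv2.cvtColor(im,cv2.COLOR_BGR2HSV).astype(int);reg=np.zeros(im.shape[:2],bool);reg[120:230,195:335]=1
H,S,V=hsv[...,0],hsv[...,1],hsv[...,2]
o=reg&(H<16)&(S>170)&(V>120)
print("orange",p[o].min(0),p[o].max(0),np.median(p[o],0),o.sum())
b=reg&(H>105)&(H<125)&(S>150)
q=p[b];print("blue n",b.sum(),q.min(0),q.max(0))
# blue handle right of the cover
v,u=np.where(b);s=(u>304);
for a in zip(u[s],v[s]):print(a,p[a[1],a[0]].round(0),end=";")
# tray: blue edge pixels
t=reg*0
w=(p[...,2]>0)&(p[...,2]<30)&(S<60)&(V>150)&reg
# tray floor region
m=(np.abs(p[...,2]-2)<8)&(S<25)&(V>140);n,l,st,ce=cv2.connectedComponentsWithStats(m.astype(np.uint8))
k=l[174,237];print(st[k],k);ys,xs=np.where(l==k)
r=cv2.minAreaRect(p[l==k][:,:2].astype(np.float32));print("tray floor",r,np.median(p[l==k][:,2]))
E
```

```text
orange [ 573.04444129 -179.17051423   52.09427167] [ 589.87092492 -143.52447793   82.72176027] [ 581.57007977 -151.52484503   76.01333222] 44Traceback (most recent call last):
  File "<stdin>", line 9, in <module>
    return umr_minimum(a, axis, None, out, keepdims, initial, where)
ValueError: zero-size array to reduction operation minimum which has no identity
```

View pics/topc.png

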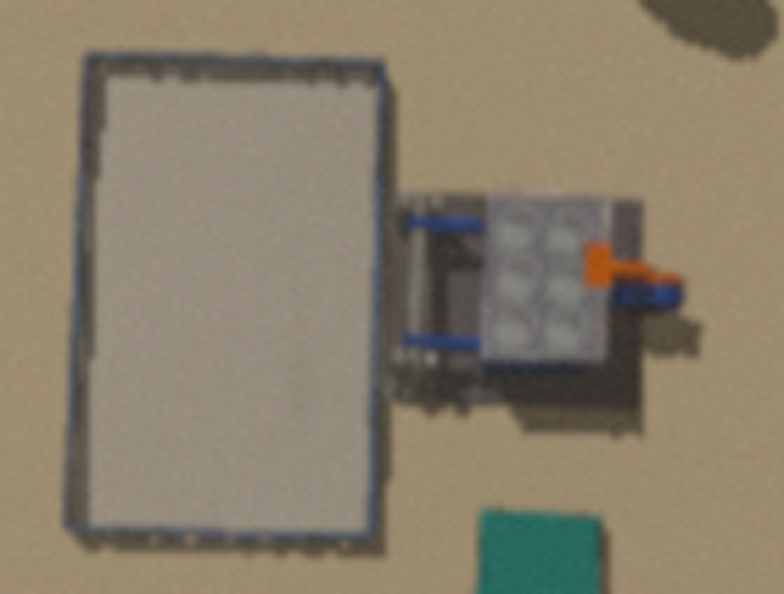

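The crop shows the tray corners at about (88,55), (383,65), (373,535) and (70,528). The rod runs along column 418, the cover plate spans (490,195) to (605,360), and the finger plates reach from 610 to 682 with orange above (+x) and blue below.

```bash
cat >> h.py <<'E'
def ray(d,u,v,z):
    K=d["intrinsics"];r=rot(d["orientation"])@np.array([(u-K[0][2])/K[0][0],(v-K[1][2])/K[1][1],1]);e=np.array(d["eye"])
    return e+r*(z-e[2])/r[2]
E
python3 - <<'E'
from h import *
d=get_image("top")
f=lambda x,y,z:ray(d,195+(x+.5)/5.6-.5,120+(y+.5)/5.4-.5,z).round(1)[:2]
for n,l,z in[("tray",[(88,55),(383,65),(373,535),(70,528)],18),("cover",[(490,195),(610,200),(605,360),(482,358)],75),("rodarms",[(410,222),(405,340)],42),("rod",[(418,270)],42),("orangetab",[(590,245),(610,285)],76),("orange",[(615,265),(660,274),(682,278)],52),("blue",[(615,293),(645,293),(682,293)],48),("base",[(640,200),(640,405)],4),("posttops",[(412,203),(437,203),(400,352),(432,357)],52)]:
    print(n,[list(map(float,f(x,y,z))) for x,y in l])
p=pts(d);im=d["image"]
for y in (262,268,274,278,284,290,293,296,300,304):
    print(y,[[*map(int,p[int(120+y/5.4),int(195+x/5.6)])] for x in (605,620,635,650,662,674,682)])
s=get_image("scene");q=pts(s)
cv2.imwrite("pics/sc.png",cv2.resize(s["image"][165:220,230:290],(780,715)) [:600])
E
```

```text
tray [[701.4, 103.0], [698.9, -46.2], [452.1, -44.2], [453.1, 104.6]]
cover [[617.2, -96.0], [615.7, -153.4], [535.4, -150.9], [535.3, -92.6]]
rodarms [[609.9, -59.5], [549.0, -57.7]]
rod [[585.1, -63.7]]
orangetab [[592.6, -143.7], [572.6, -153.2]]
orange [[587.5, -158.9], [583.3, -180.8], [581.4, -191.5]]
blue [[573.9, -159.4], [574.2, -174.0], [574.5, -192.1]]
base [[632.1, -178.2], [523.1, -177.8]]
posttops [[617.6, -59.9], [617.8, -72.1], [541.3, -54.9], [539.0, -70.3]]
262 [[584, -151, 77], [584, -157, 75], [584, -165, 76], [600, -184, -1], [599, -189, 2], [600, -196, 0], [600, -199, -2]]
268 [[581, -151, 79], [581, -157, 75], [581, -165, 76], [588, -177, 44], [597, -190, -2], [597, -196, -1], [597, -199, -1]]
274 [[578, -151, 78], [581, -158, 66], [581, -166, 66], [584, -176, 51], [584, -182, 50], [585, -188, 48], [594, -199, 0]]
278 [[576, -151, 77], [580, -159, 56], [580, -167, 56], [581, -176, 52], [581, -182, 50], [582, -188, 49], [582, -191, 48]]
284 [[572, -151, 80], [578, -160, 51], [578, -168, 51], [579, -177, 49], [578, -182, 50], [578, -187, 51], [580, -191, 44]]
290 [[570, -151, 76], [574, -159, 55], [576, -169, 45], [574, -175, 58], [576, -182, 50], [576, -187, 51], [576, -190, 48]]
293 [[568, -152, 72], [572, -160, 54], [572, -168, 52], [572, -176, 54], [573, -182, 51], [573, -188, 48], [574, -191, 47]]
296 [[568, -152, 72], [572, -160, 54], [572, -168, 52], [572, -176, 54], [573, -182, 51], [573, -188, 48], [574, -191, 47]]
300 [[564, -151, 80], [570, -160, 50], [570, -168, 51], [569, -176, 54], [569, -181, 55], [570, -187, 50], [571, -191, 46]]
304 [[563, -152, 74], [570, -162, 35], [569, -170, 40], [568, -177, 48], [569, -183, 41], [570, -189, 38], [569, -191, 42]]
```

View pics/sc.png

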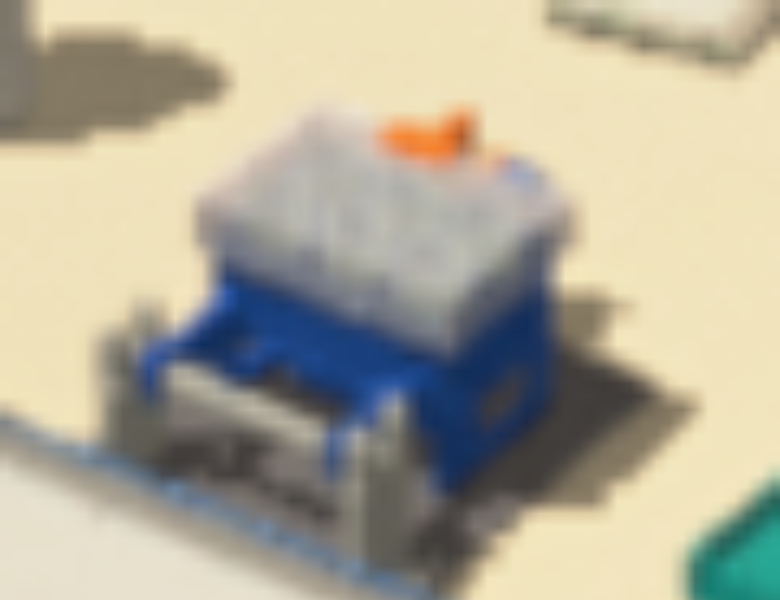

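Estimated pivot (578.5,-64), yaw about -0.5°, and handle pinch point (577,-177,38.5). First I turn the tool so it closes along world x.

{"fn": "jog_arm", "kwargs": {
  "commands": [
    [1,[0,0,0],[0,0,-0.18]],
    [1,[0,0,0],[0,0,-0.18]],
    [1,[0,0,0],[0,0,-0.18]],
    [1,[0,0,0],[0,0,-0.18]],
    [1,[0,0,0],[0,0,-0.18]],
    [1,[0,0,0],[0,0,-0.18]],
    [1,[0,0,0],[0,0,-0.18]],
    [1,[0,0,0],[0,0,-0.18]],
    [1,[0,0,0],[0,0,-0.18]],
    [1,[0,0,0],[0,0,0]]
  ]
}}

```text
t: 1.2
ee_pos: [176.2, -599.5, 222.5]
orientation: [-2.234, -2.208, -0.0]
ft_force: [0.3, -0.7, -0.1]
width: 87.8
grasp_force: 0.0
```

{"fn": "jog_arm", "kwargs": {
  "commands": [
    [1,[0.34,0.33,0],[0,0,0]],
    [1,[0.34,0.33,0],[0,0,0]],
    [1,[0.34,0.33,0],[0,0,0]],
    [1,[0.34,0.33,0],[0,0,0]],
    [1,[0.34,0.33,0],[0,0,0]],
    [1,[0.34,0.33,0],[0,0,0]],
    [1,[0.34,0.33,0],[0,0,0]],
    [1,[0.34,0.33,0],[0,0,0]],
    [1,[0.34,0.33,0],[0,0,0]],
    [1,[0,0,0],[0,0,0]]
  ]
}}

```text
t: 2.2
ee_pos: [480.3, -293.9, 222.8]
orientation: [2.234, 2.208, 0.002]
ft_force: [-0.6, -0.3, -0.4]
width: 87.9
grasp_force: 0.0
```

{"fn": "jog_arm", "kwargs": {
  "commands": [
    [1,[0.295,0.24,0],[0,0,0]],
    [1,[0.295,0.24,0],[0,0,0]],
    [1,[0.295,0.24,0],[0,0,0]],
    [1,[0.295,0.24,0],[0,0,0]],
    [1,[0,0,0.4],[0,0,0]],
    [1,[0,0,0.4],[0,0,0]],
    [1,[0,0,0.4],[0,0,0]],
    [1,[0,0,0],[0,0,0]]
  ]
}}

```text
t: 3.0
ee_pos: [570.3, -180.0, 97.7]
orientation: [-2.233, -2.198, 0.007]
ft_force: [-0.3, -0.4, -0.2]
width: 87.6
grasp_force: 0.0
```

```bash
python3 - <<'E'
from h import *
o=get_obs();print(o["ee_pos"],o["orientation"],o["ft_force"],o["qpos"])
s=get_image("scene");t=get_image("top")
a=cv2.resize(s["image"][150:220,225:305],(480,420));b=cv2.resize(t["image"][130:200,265:315],(300,420))
cv2.imwrite("pics/c1.png",np.hstack([a,b]))
E
```

```text
[ 570.31349583 -180.0308971    97.67182376] [-2.23251332 -2.19758379  0.00743487] [-0.25250306 -0.43194235 -0.24001441] [-3.25561448e-01  5.52502670e-01  1.75902958e+00 -2.80074592e-04
  8.40175623e-01 -3.09604624e-01]
```

View pics/c1.png

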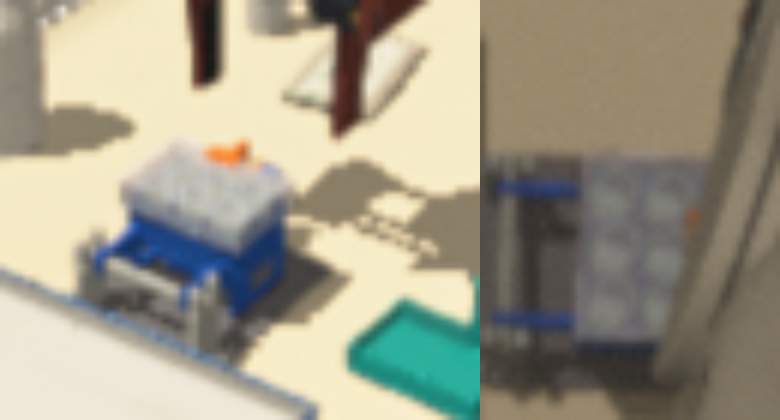

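The two fingers hang clear beyond the rack at scene crop (205,40) and (355,70). I let the arm settle and read the pose.

{"fn": "jog_arm", "kwargs": {
  "commands": [
    [1,[0,0,0],[0,0,0]],
    [1,[0,0,0],[0,0,0]]
  ]
}}

```text
t: 3.3
ee_pos: [575.9, -181.4, 105.1]
orientation: [2.234, 2.204, 0.003]
ft_force: [0.7, -0.3, 0.1]
width: 87.9
grasp_force: 0.0
```

{"fn": "jog_arm", "kwargs": {
  "commands": [
    [1,[0.037,0.012,0],[0,0,0]],
    [1,[0,0,0.25],[0,0,0]],
    [1,[0,0,0.25],[0,0,0]],
    [1,[0,0,0.2],[0,0,0]],
    [1,[0,0,0.15],[0,0,0]],
    [1,[0,0,0],[0,0,0]],
    [1,[0,0,0],[0,0,0]],
    [1,[0,0,0],[0,0,0]],
    [1,[0,0,0],[0,0,0]]
  ]
}}

```text
t: 4.2
ee_pos: [576.6, -177.2, 18.8]
orientation: [2.234, 2.206, 0.001]
ft_force: [-1.0, 0.2, 0.6]
width: 87.6
grasp_force: 0.0
```

{"fn": "jog_arm", "kwargs": {
  "commands": [
    [0,[0,0,-0.01],[0,0,0]],
    [-0.3,[0,0,0],[0,0,0]],
    [-1,[0,0,0],[0,0,0]],
    [-1,[0,0,0],[0,0,0]],
    [-1,[0,0,0],[0,0,0]],
    [-1,[0,0,0],[0,0,0]],
    [-1,[0,0,0],[0,0,0]],
    [-1,[0,0,0],[0,0,0]]
  ]
}}

```text
t: 5.0
ee_pos: [575.8, -177.0, 18.6]
orientation: [-2.235, -2.207, 0.0]
ft_force: [-0.1, 0.2, 0.3]
width: 27.1
grasp_force: 0.0
```

```bash
python3 - <<'E'
from h import *
s=get_image("scene");t=get_image("top")
a=cv2.resize(s["image"][150:220,225:305],(480,420),interpolation=cv2.INTER_CUBIC);b=cv2.resize(t["image"][130:200,265:315],(300,420))
cv2.imwrite("pics/c2.png",np.hstack([a,b]));print(get_obs())
E
```

```text
{'t': 5.1, 'qpos': array([-3.17888565e-01,  6.77145815e-01,  1.77275960e+00,  1.84678898e-04,
        6.90793769e-01, -3.05222033e-01]), 'qvel': array([ 1.36204646e-03, -5.04839284e-05,  6.28620870e-04,  3.63285763e-04,
        1.11220415e-03,  2.28747458e-03]), 'joint_torque': array([ -0.41886136, -58.6721921 , -16.31841481,  -0.13980287,
         0.43288993,  -0.06907802]), 'ee_pos': array([ 576.2322275 , -177.0418818 ,   18.72783569]), 'orientation': array([2.23509524e+00, 2.20664810e+00, 8.04774645e-04]), 'ft_force': array([-0.35842579,  1.02074621, -1.542037  ]), 'moment': array([ 0.01982144, -0.04471849, -0.0031505 ]), 'grasp_force': 30.008577704429626, 'width': 20.957225878557434}
```

View pics/c2.png

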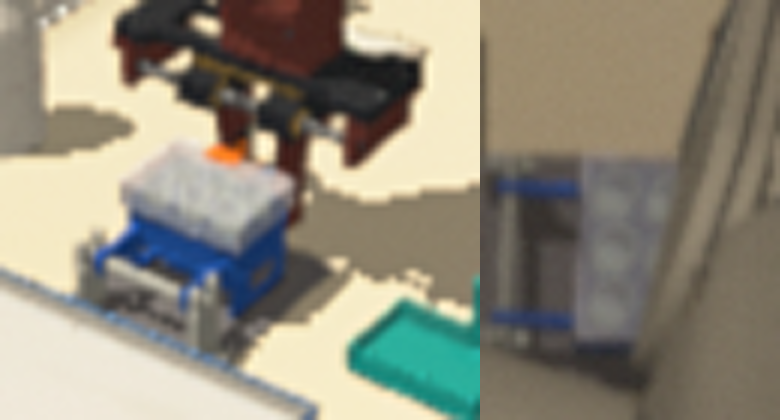

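The buttons are pinched at 30 N and width 21 mm, with the fingers at crop (240,120) and (290,180). Now I swing 45° along the 112 mm circle.

{"fn": "jog_arm", "kwargs": {
  "commands": [
    [-1,[0.0043,0,-0.0976],[0,0,0]],
    [-1,[0.0127,0,-0.0969],[0,0,0]],
    [-1,[0.0211,0,-0.0954],[0,0,0]],
    [-1,[0.0294,0,-0.0932],[0,0,0]],
    [-1,[0.0374,0,-0.0903],[0,0,0]],
    [-1,[0.0451,0,-0.0867],[0,0,0]],
    [-1,[0.0525,0,-0.0824],[0,0,0]],
    [-1,[0.0595,0,-0.0775],[0,0,0]],
    [-1,[0.066,0,-0.072],[0,0,0]]
  ]
}}

```text
t: 6.0
ee_pos: [576.3, -144.3, 99.2]
orientation: [2.235, 2.207, -0.0]
ft_force: [-1.3, -4.8, -2.3]
width: 20.7
grasp_force: 30.0
```

```bash
python3 - <<'E'
from h import *
s=get_image("scene");t=get_image("top")
a=cv2.resize(s["image"][140:220,215:305],(540,480),interpolation=cv2.INTER_CUBIC)
cv2.imwrite("pics/c3.png",a);o=get_obs();print({k:np.round(o[k],2) for k in ("ee_pos","ft_force","moment","width","grasp_force","qpos")})
E
```

```text
{'ee_pos': array([ 576.88, -143.62,   99.46]), 'ft_force': array([-1.09, -3.11, -2.87]), 'moment': array([-0.55, -0.03, -0.1 ]), 'width': np.float64(20.95), 'grasp_force': np.float64(30.0), 'qpos': array([-0.26,  0.54,  1.78,  0.  ,  0.82, -0.25])}
```

View pics/c3.png

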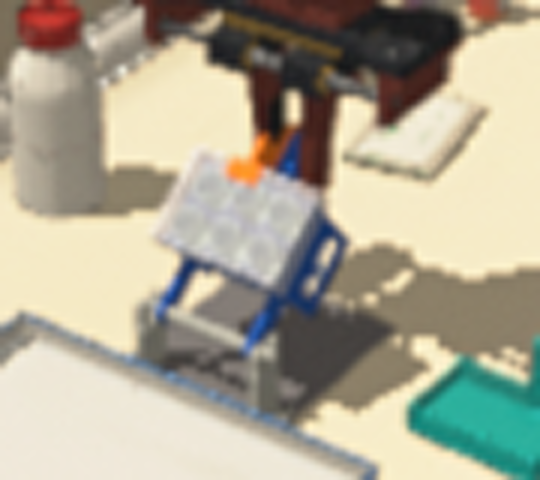

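Rack and cover are swinging together, with the rod still in its slots at (160,310)-(270,350) and small forces. I continue.

{"fn": "jog_arm", "kwargs": {
  "commands": [
    [-1,[0.072,0,-0.066],[0,0,0]],
    [-1,[0.0775,0,-0.0595],[0,0,0]],
    [-1,[0.0824,0,-0.0525],[0,0,0]],
    [-1,[0.0867,0,-0.0451],[0,0,0]],
    [-1,[0.0903,0,-0.0374],[0,0,0]],
    [-1,[0.0932,0,-0.0294],[0,0,0]],
    [-1,[0.0954,0,-0.0211],[0,0,0]],
    [-1,[0.0969,0,-0.0127],[0,0,0]],
    [-1,[0.0976,0,-0.0043],[0,0,0]]
  ]
}}

```text
t: 7.0
ee_pos: [577.1, -64.0, 130.7]
orientation: [-2.235, -2.207, 0.0]
ft_force: [0.4, -1.5, -3.0]
width: 20.2
grasp_force: 30.0
```

{"fn": "jog_arm", "kwargs": {
  "commands": [
    [-1,[0.0976,0,0.0043],[0,0,0]],
    [-1,[0.0969,0,0.0127],[0,0,0]],
    [-1,[0.0954,0,0.0211],[0,0,0]],
    [-1,[0.0932,0,0.0294],[0,0,0]],
    [-1,[0.0903,0,0.0374],[0,0,0]],
    [-1,[0.0867,0,0.0451],[0,0,0]],
    [-1,[0.0824,0,0.0525],[0,0,0]],
    [-1,[0.0775,0,0.0595],[0,0,0]],
    [-1,[0.072,0,0.066],[0,0,0]]
  ]
}}

```text
t: 7.9
ee_pos: [579.6, 16.6, 99.3]
orientation: [2.236, 2.206, 0.006]
ft_force: [-1.1, 6.4, 9.1]
width: 20.6
grasp_force: 30.0
```

```bash
python3 - <<'E'
from h import *
s=get_image("scene");t=get_image("top")
a=cv2.resize(s["image"][140:240,205:305],(500,500),interpolation=cv2.INTER_CUBIC)
b=cv2.resize(t["image"][130:200,225:305][:, :],(300,500))
cv2.imwrite("pics/c4.png",a);o=get_obs();print({k:np.round(o[k],2) for k in ("ee_pos","ft_force","moment","width","grasp_force","qpos")})
E
```

```text
{'ee_pos': array([579.2 ,  16.96,  98.52]), 'ft_force': array([-0.33,  6.53,  8.41]), 'moment': array([ 0.74, -0.07, -0.01]), 'width': np.float64(20.57), 'grasp_force': np.float64(30.0), 'qpos': array([0.01, 0.53, 1.81, 0.  , 0.8 , 0.02])}
```

View pics/c4.png

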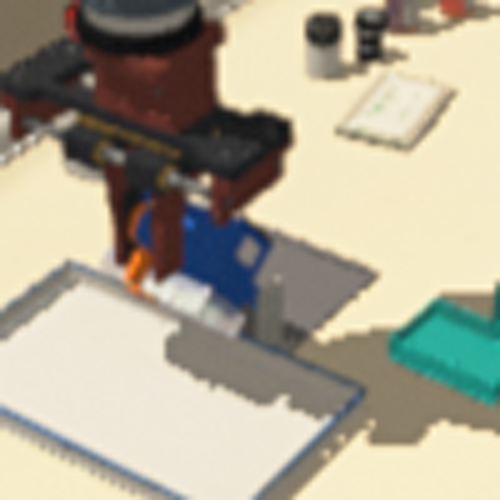

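The rack is about 45° past upright, cover facing the tray and clear of the rim at (200,290). There is a mild outward push on the tool, so I ease the path about 1 mm outward and lower slowly.

{"fn": "jog_arm", "kwargs": {
  "commands": [
    [-1,[0.01,0,-0.008],[0,0,0]],
    [-1,[0.066,0,0.072],[0,0,0]],
    [-1,[0.0595,0,0.0775],[0,0,0]],
    [-1,[0.0525,0,0.0824],[0,0,0]],
    [-1,[0.0451,0,0.0867],[0,0,0]],
    [-1,[0.0374,0,0.0903],[0,0,0]],
    [-1,[0,0,0],[0,0,0]]
  ]
}}

```text
t: 8.7
ee_pos: [579.2, 43.2, 57.1]
orientation: [-2.235, -2.207, -0.003]
ft_force: [2.0, 7.0, 2.6]
width: 21.0
grasp_force: 30.0
```

{"fn": "jog_arm", "kwargs": {
  "commands": [
    [-1,[0.0294,0,0.0932],[0,0,0]],
    [-1,[0.0211,0,0.0954],[0,0,0]],
    [-1,[0.007,0,0.05],[0,0,0]],
    [-1,[0.005,0,0.05],[0,0,0]],
    [-1,[0.002,0,0.04],[0,0,0]],
    [-1,[0,0,0],[0,0,0]],
    [-1,[0,0,0],[0,0,0]]
  ]
}}

```text
t: 9.4
ee_pos: [579.3, 49.4, 24.7]
orientation: [-2.236, -2.207, -0.003]
ft_force: [1.0, 8.2, 0.4]
width: 21.0
grasp_force: 30.0
```

{"fn": "jog_arm", "kwargs": {
  "commands": [
    [-1,[0,0,0.02],[0,0,0]],
    [-1,[0,0,0.02],[0,0,0]],
    [-1,[0,0,0.015],[0,0,0]],
    [-1,[0,0,0],[0,0,0]],
    [-1,[0,0,0],[0,0,0]]
  ]
}}

```text
t: 9.9
ee_pos: [579.4, 49.4, 19.3]
orientation: [2.236, 2.207, 0.004]
ft_force: [1.5, 7.8, 0.7]
width: 20.3
grasp_force: 30.0
```

```bash
python3 - <<'E'
from h import *
s=get_image("scene");t=get_image("top")
a=cv2.resize(s["image"][150:250,195:295],(500,500),interpolation=cv2.INTER_CUBIC)
cv2.imwrite("pics/c5.png",a);o=get_obs();print({k:np.round(o[k],2) for k in ("ee_pos","ft_force","moment","width","grasp_force","qpos")})
E
```

```text
{'ee_pos': array([579.43,  49.44,  19.34]), 'ft_force': array([1.65, 8.04, 0.17]), 'moment': array([ 1.1 , -0.4 , -0.02]), 'width': np.float64(20.98), 'grasp_force': np.float64(30.0), 'qpos': array([0.06, 0.66, 1.82, 0.  , 0.66, 0.08])}
```

View pics/c5.png

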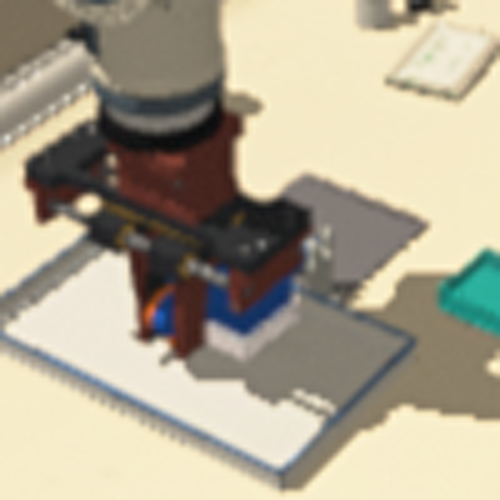

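{"fn": "jog_arm", "kwargs": {
  "commands": [
    [-1,[0.007,0,0.008],[0,0,0]],
    [-1,[0.007,0,0],[0,0,0]],
    [-1,[0,0,0],[0,0,0]],
    [-1,[0,0,0],[0,0,0]]
  ]
}}

```text
t: 10.4
ee_pos: [579.0, 49.6, 18.6]
orientation: [2.236, 2.207, 0.001]
ft_force: [1.6, 5.8, 0.2]
width: 20.8
grasp_force: 30.0
```

{"fn": "jog_arm", "kwargs": {
  "commands": [
    [-1,[0.007,0,0.007],[0,0,0]],
    [-1,[0.007,0,0],[0,0,0]],
    [-1,[0,0,0.007],[0,0,0]],
    [-1,[0,0,0],[0,0,0]],
    [-1,[0,0,0],[0,0,0]]
  ]
}}

```text
t: 10.9
ee_pos: [578.4, 50.3, 17.1]
orientation: [-2.235, -2.207, 0.001]
ft_force: [-0.2, -1.1, -0.1]
width: 20.9
grasp_force: 30.0
```

{"fn": "jog_arm", "kwargs": {
  "commands": [
    [-1,[0,0,0.01],[0,0,0]],
    [-1,[0,0,0],[0,0,0]],
    [-1,[0,0,0],[0,0,0]]
  ]
}}

```text
t: 11.2
ee_pos: [578.5, 50.4, 16.1]
orientation: [-2.235, -2.207, 0.001]
ft_force: [0.6, -2.2, -0.2]
width: 20.7
grasp_force: 30.0
```

```bash
python3 - <<'E'
from h import *
d=get_image("scene");p=pts(d);im=d["image"]
hsv=cv2.cvtColor(im,cv2.COLOR_BGR2HSV).astype(int);H,S,V=np.moveaxis(hsv,2,0)
b=(H>105)&(H<125)&(S>120)&(p[...,0]>530)&(p[...,0]<630)&(p[...,1]>-60)&(p[...,1]<90)&(p[...,2]>22)
q=p[b]
top=q[(q[:,2]>np.percentile(q[:,2],60))]
print(b.sum(),np.percentile(q[:,2],[5,50,90,99]));
# near-face (x~540) side of rack: heights vs y
f=q[q[:,0]<545]
for y in range(-45,60,10):
    g=f[(abs(f[:,1]-y)<5)]
    if len(g)>2: print(y,len(g),g[:,2].min().round(),g[:,2].max().round())
o=get_obs();print(o["ft_force"],o["ee_pos"])
E
```

```text
87 [25.27780687 35.57030056 49.24471563 56.22017453]
-25 3 28.0 37.0
-15 9 25.0 41.0
-5 6 25.0 39.0
5 7 26.0 39.0
15 6 28.0 39.0
25 6 27.0 36.0
[ 0.83516198 -0.63826548  0.04276045] [578.46400253  50.42252267  16.12662178]
```

{"fn": "jog_arm", "kwargs": {
  "commands": [
    [-1,[0,0,0.01],[0,0,0]],
    [-1,[0,0,0],[0,0,0]],
    [-1,[0,0,0],[0,0,0]]
  ]
}}

```text
t: 11.55
ee_pos: [578.6, 50.5, 15.2]
orientation: [-2.235, -2.207, 0.0]
ft_force: [0.4, -1.4, -0.6]
width: 20.5
grasp_force: 30.0
```

{"fn": "jog_arm", "kwargs": {
  "commands": [
    [-1,[0,0,0.01],[0,0,0]],
    [-1,[0,0,0],[0,0,0]],
    [-1,[0,0,0],[0,0,0]]
  ]
}}

```text
t: 11.85
ee_pos: [578.7, 50.6, 14.2]
orientation: [-2.235, -2.207, 0.0]
ft_force: [-0.2, 0.1, -0.1]
width: 20.5
grasp_force: 30.0
```

```bash
python3 - <<'E'
from h import *
for n in("scene","top"):
    d=get_image(n);p=pts(d);im=d["image"].astype(int)
    blue=(im[...,0]-im[...,2]>50)
    b=blue&(p[...,0]>525)&(p[...,0]<635)&(p[...,1]>-70)&(p[...,1]<90)&(p[...,2]>10)&(p[...,2]<95)
    q=p[b];print(n,b.sum())
    v,u=np.where(b)
    for a,bb in list(zip(u,v))[::2]: print((int(a),int(bb)),*p[bb,a].astype(int),end=" | ")
    cr=im[165:225,215:275]
print(get_obs()["ft_force"])
E
```

```text
scene 74
(252, 207) 538 -24 35 | (251, 208) 540 -21 32 | (237, 209) 565 21 45 | (250, 209) 537 -11 35 | (252, 209) 537 -22 29 | (238, 210) 561 21 42 | (249, 210) 539 -8 32 | (251, 210) 539 -19 25 | (238, 211) 563 19 36 | (247, 211) 538 4 37 | (249, 211) 539 -8 28 | (228, 212) 571 59 55 | (238, 212) 561 22 35 | (246, 212) 538 10 37 | (248, 212) 537 0 30 | (227, 213) 573 62 52 | (237, 213) 564 22 29 | (239, 213) 560 18 29 | (245, 213) 540 11 33 | (247, 213) 538 3 28 | (226, 214) 577 63 46 | (228, 214) 569 62 50 | (238, 214) 561 21 26 | (240, 214) 554 20 29 | (245, 214) 539 14 31 | (247, 214) 537 5 26 | (227, 215) 571 65 46 | (239, 215) 558 21 23 | (241, 215) 550 21 27 | (243, 215) 543 19 29 | (245, 215) 538 15 28 | (226, 216) 574 66 42 | (228, 216) 570 62 41 | (242, 216) 546 20 24 | (244, 216) 538 21 28 | (226, 217) 577 64 35 | (228, 217) 567 65 41 | top 31
(262, 161) 607 -43 46 | (266, 162) 605 -54 46 | (256, 163) 601 -26 49 | (256, 164) 597 -26 53 | (256, 165) 595 -27 50 | (256, 166) 592 -27 49 | (256, 167) 590 -27 46 | (256, 168) 586 -27 52 | (256, 169) 584 -27 49 | (256, 170) 581 -27 49 | (256, 171) 578 -27 51 | (256, 172) 576 -27 47 | (255, 174) 570 -24 51 | (255, 175) 567 -24 50 | (256, 176) 565 -27 50 | (262, 183) 547 -44 43 | [ 0.18296987 -1.44703285 -0.16601796]
```

{"fn": "jog_arm", "kwargs": {
  "commands": [
    [-1,[0,0,0.01],[0,0,0]],
    [-1,[0,0,0],[0,0,0]],
    [-1,[0,0,0],[0,0,0]]
  ]
}}

```text
t: 12.25
ee_pos: [578.7, 50.6, 13.2]
orientation: [-2.235, -2.207, -0.0]
ft_force: [-0.2, 0.6, 0.6]
width: 20.8
grasp_force: 30.0
```

{"fn": "jog_arm", "kwargs": {
  "commands": [
    [-1,[0,0,0.01],[0,0,0]],
    [-1,[0,0,0],[0,0,0]],
    [-1,[0,0,0],[0,0,0]]
  ]
}}

```text
t: 12.55
ee_pos: [578.7, 50.7, 12.2]
orientation: [-2.235, -2.207, -0.0]
ft_force: [0.3, 0.8, 0.2]
width: 21.0
grasp_force: 30.0
```

```bash
python3 - <<'E'
from h import *
P=[];I=[]
for k in range(6):
    d=get_image("scene");P.append(pts(d));im=d["image"].astype(int);I.append(im)
p=np.median(P,0);im=np.median(I,0)
def rep(name,m):
    q=p[m];v,u=np.where(m);print(name,m.sum(),"z",q[:,2].min().round(),q[:,2].max().round(),"rows",v.min(),v.max(),"u",u.min(),u.max(), "mean",q.mean(0).round(1), "centroid",u.mean().round(2),v.mean().round(2))
box=(p[...,0]>525)&(p[...,0]<635)&(p[...,1]>-70)&(p[...,1]<95)&(p[...,2]>3)&(p[...,2]<95)
blue=(im[...,0]-im[...,2]>50)&box
org=(im[...,2]-im[...,0]>90)&(im[...,1]>60)&box
rep("handle",blue&(p[...,1]>45)); rep("orange",org)
v,u=np.where(blue&(p[...,1]>45))
for r in np.unique(v): 
    k=v==r; print(r,u[k].min(),u[k].max(), p[r,u[k].min()].round(0),p[r,u[k].max()].round(0))
print("side lower edge:")
m=blue&(p[...,0]<545); v,u=np.where(m)
for c in np.unique(u):
    r=v[u==c]; print(c,p[r.min(),c].round(0),p[r.max(),c].round(0))
# rays for expected geometry when flat: handle plate +y end etc.
s=d;K=s["intrinsics"];Rm=rot(s["orientation"]);e=np.array(s["eye"])
def pr(x):
    c=Rm.T@(np.array(x)-e);return (K@(c/c[2]))[:2].round(1)
for nm,x in {"rack corner low(+y,-x) z21":(541,21.5,21),"rack -y corner z21":(541,-30.5,21),"handle end top?":(572,67.5,54)}.items(): print(nm,pr(x))
c=d["image"][160:235,200:280];cv2.imwrite("pics/c6.png",cv2.resize(c,(640,600),interpolation=cv2.INTER_CUBIC))
E
```

```text
handle 15 z 37.0 52.0 rows 212 217 u 226 228 mean [573.  63.  45.] centroid 227.13 214.93
orange 3 z 37.0 44.0 rows 214 216 u 224 224 mean [584.   65.4  41.3] centroid 224.0 215.0
212 228 228 [574.  56.  52.] [574.  56.  52.]
213 227 228 [575.  61.  51.] [572.  60.  51.]
214 226 228 [577.  64.  48.] [571.  61.  48.]
215 226 228 [576.  65.  45.] [570.  63.  46.]
216 226 228 [575.  66.  42.] [570.  63.  42.]
217 226 228 [576.  66.  37.] [570.  63.  38.]
side lower edge:
243 [543.  20.  30.] [543.  20.  22.]
244 [538.  21.  32.] [538.  21.  24.]
245 [539.  15.  32.] [539.  15.  24.]
246 [540.   8.  31.] [538.  10.  25.]
247 [538.   5.  34.] [539.   4.  25.]
248 [538.  -1.  34.] [539.  -2.  25.]
249 [537.  -5.  36.] [538.  -6.  27.]
250 [539. -13.  34.] [539. -13.  22.]
251 [538. -18.  32.] [539. -19.  22.]
252 [537. -22.  33.] [539. -24.  23.]
rack corner low(+y,-x) z21 [243.3 217.5]
rack -y corner z21 [252.5 209.3]
handle end top? [226.4 213.6]
```

The side's lower edge reads 22–25 mm at both ends and the handle is level, so the rack lies flat. Release.

{"fn": "jog_arm", "kwargs": {
  "commands": [
    [-0.4,[0,0,0],[0,0,0]],
    [-0.2,[0,0,0],[0,0,0]],
    [0.2,[0,0,0],[0,0,0]],
    [0.2,[0,0,0],[0,0,0]],
    [0.2,[0,0,0],[0,0,0]]
  ]
}}

```text
t: 13.35
ee_pos: [578.7, 50.5, 12.2]
orientation: [2.236, 2.207, 0.0]
ft_force: [-0.2, 0.0, -1.3]
width: 52.0
grasp_force: 0.0
```

{"fn": "jog_arm", "kwargs": {
  "commands": [
    [0.2,[0,0,-0.1],[0,0,0]],
    [0.2,[0,0,-0.3],[0,0,0]],
    [0.2,[0,0,-0.4],[0,0,0]],
    [0.2,[0,0,-0.4],[0,0,0]],
    [0.2,[0.3,0,-0.2],[0,0,0]],
    [0.2,[0.4,0,0],[0,0,0]],
    [0.2,[0.4,0,0],[0,0,0]],
    [0.2,[0.3,0,0],[0,0,0]],
    [0.2,[0,0,0],[0,0,0]],
    [0.2,[0,0,0],[0,0,0]]
  ]
}}

```text
t: 14.35
ee_pos: [580.2, 190.8, 152.6]
orientation: [2.233, 2.209, -0.0]
ft_force: [-0.4, -0.1, -0.3]
width: 52.5
grasp_force: 0.0
```

```bash
python3 - <<'E'
from h import *
P=[];I=[]
for k in range(4):
    d=get_image("top");P.append(pts(d));I.append(d["image"])
p=np.median(P,0);im=np.median(I,0).astype(np.uint8)
s=get_image("scene")
a=cv2.resize(im[145:200,225:295],(764,600),interpolation=cv2.INTER_CUBIC)
a=cv2.resize(im[145:200,225:295],(420,330),interpolation=cv2.INTER_CUBIC)
b=cv2.resize(s["image"][165:230,205:275],(355,330),interpolation=cv2.INTER_CUBIC)
cv2.imwrite("pics/c7.png",np.hstack([a,b]))
m=(p[...,2]>66)&(p[...,2]<85)&(p[...,0]>555)&(p[...,0]<603)&(p[...,1]>-40)&(p[...,1]<35)
print("rib",m.sum(),p[m].mean(0),p[m].min(0),p[m].max(0))
m=(p[...,2]>40)&(p[...,2]<90)&(p[...,0]>520)&(p[...,0]<640)&(p[...,1]>-40)&(p[...,1]<30)
print("all",p[m].min(0),p[m].max(0)); print(get_obs()["ee_pos"])
for r in range(160,186,3): print(r,[tuple(p[r,c].astype(int)) for c in range(236,262,2)])
E
```

```text
rib 67 [579.65097356  -3.73565955  72.79830783] [555.21249611  -8.20836342  69.87977234] [6.01454265e+02 3.46726378e-01 7.51854556e+01]
all [538.83230449 -38.85936519  40.86882349] [615.96340744  29.90170723  75.59713957]
[580.48958243 189.32219842 152.27587739]
160 [(np.int64(619), np.int64(28), np.int64(0)), (np.int64(617), np.int64(23), np.int64(9)), (np.int64(608), np.int64(16), np.int64(49)), (np.int64(609), np.int64(11), np.int64(49)), (np.int64(608), np.int64(5), np.int64(52)), (np.int64(603), np.int64(0), np.int64(73)), (np.int64(604), np.int64(-4), np.int64(72)), (np.int64(609), np.int64(-10), np.int64(48)), (np.int64(609), np.int64(-15), np.int64(48)), (np.int64(609), np.int64(-21), np.int64(49)), (np.int64(609), np.int64(-26), np.int64(49)), (np.int64(616), np.int64(-33), np.int64(20)), (np.int64(620), np.int64(-39), np.int64(2))]
163 [(np.int64(610), np.int64(28), np.int64(2)), (np.int64(600), np.int64(22), np.int64(49)), (np.int64(600), np.int64(16), np.int64(49)), (np.int64(600), np.int64(11), np.int64(48)), (np.int64(601), np.int64(5), np.int64(48)), (np.int64(595), np
[... 3785 characters left out ...]
7), np.int64(48)), (np.int64(559), np.int64(-34), np.int64(3)), (np.int64(559), np.int64(-40), np.int64(2))]
184 [(np.int64(549), np.int64(27), np.int64(3)), (np.int64(539), np.int64(20), np.int64(68)), (np.int64(539), np.int64(15), np.int64(71)), (np.int64(538), np.int64(9), np.int64(72)), (np.int64(538), np.int64(4), np.int64(73)), (np.int64(539), np.int64(0), np.int64(71)), (np.int64(539), np.int64(-6), np.int64(73)), (np.int64(539), np.int64(-11), np.int64(73)), (np.int64(539), np.int64(-16), np.int64(73)), (np.int64(539), np.int64(-21), np.int64(73)), (np.int64(539), np.int64(-27), np.int64(73)), (np.int64(544), np.int64(-33), np.int64(43)), (np.int64(544), np.int64(-38), np.int64(42))]
```

View pics/c7.png

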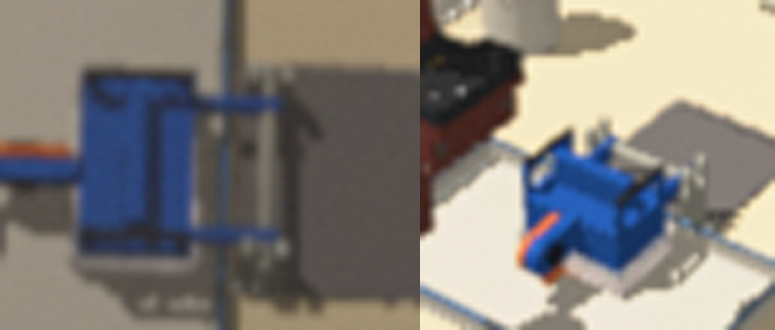

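The rack lies upside down and flat with its floor at 49 mm. The rib is at (579,-4.3) with its top at 73 mm. I go above it and turn 90°.

{"fn": "jog_arm", "kwargs": {
  "commands": [
    [-0.1,[-0.2,-0.005,0],[0,0,0.1818]],
    [-0.1,[0,0,0],[0,0,0.1818]],
    [-0.1,[0,0,0],[0,0,0.1818]],
    [-0.1,[0,0,0],[0,0,0.1818]],
    [-0.1,[0,0,0],[0,0,0.1818]],
    [-0.1,[0,0,0],[0,0,0.1818]],
    [-0.1,[0,0,0],[0,0,0.1818]],
    [-0.1,[0,0,0],[0,0,0.1818]],
    [-0.1,[0,0,0],[0,0,0.1818]],
    [-0.1,[0,0,0],[0,0,0.1818]]
  ]
}}

```text
t: 15.6
ee_pos: [579.7, 169.6, 152.2]
orientation: [3.136, 0.193, -0.0]
ft_force: [0.0, 0.6, 0.6]
width: 39.3
grasp_force: 0.0
```

{"fn": "jog_arm", "kwargs": {
  "commands": [
    [-0.1,[0,0,0],[0,0,0.1818]],
    [-0.1,[0,0.3,0],[0,0,0]],
    [-0.1,[0,0.4,0],[0,0,0]],
    [-0.1,[0,0.4,0],[0,0,0]],
    [-0.1,[0,0.35,0],[0,0,0]],
    [-0.1,[0,0.24,0],[0,0,0]],
    [-0.1,[0,0,0],[0,0,0]],
    [-0.1,[0,0,0],[0,0,0]],
    [-0.1,[0,0,0],[0,0,0]],
    [-0.1,[0,0,0],[0,0,0]]
  ]
}}

```text
t: 16.6
ee_pos: [577.6, 2.4, 152.2]
orientation: [-3.141, 0.018, 0.0]
ft_force: [0.0, 0.3, 0.0]
width: 39.8
grasp_force: 0.0
```

{"fn": "jog_arm", "kwargs": {
  "commands": [
    [-0.1,[0.01,0.068,0],[0,0,0]],
    [-0.1,[0,0,0.3],[0,0,0]],
    [-0.1,[0,0,0.3],[0,0,0]],
    [-0.1,[0,0,0.2],[0,0,0]],
    [-0.1,[0,0,0],[0,0,0]],
    [-0.1,[0,0,0],[0,0,0]],
    [-0.1,[0,0,0],[0,0,0]],
    [-0.1,[0,0,0],[0,0,0]]
  ]
}}

```text
t: 17.4
ee_pos: [579.5, -5.3, 73.6]
orientation: [3.141, -0.019, 0.004]
ft_force: [0.4, -0.2, 1.1]
width: 39.3
grasp_force: 0.0
```

{"fn": "jog_arm", "kwargs": {
  "commands": [
    [-0.1,[0,-0.007,0.12],[0,0,0]],
    [-0.1,[0,0,0.09],[0,0,0]],
    [-0.1,[0,0,0],[0,0,0]],
    [-0.1,[0,0,0],[0,0,0]],
    [-0.1,[0,0,0],[0,0,0]]
  ]
}}

```text
t: 17.9
ee_pos: [578.2, -4.6, 51.0]
orientation: [3.142, -0.02, -0.001]
ft_force: [-0.7, -0.0, 0.3]
width: 39.2
grasp_force: 0.0
```

{"fn": "jog_arm", "kwargs": {
  "commands": [
    [-0.5,[0,0,0],[0,0,0]],
    [-0.65,[0,0,0],[0,0,0]],
    [-1,[0,0,0],[0,0,0]],
    [-1,[0,0,0],[0,0,0]],
    [-1,[0,0,0],[0,0,0]],
    [-1,[0,0,0],[0,0,0]],
    [-1,[0,0,0],[0,0,0]]
  ]
}}

```text
t: 18.6
ee_pos: [578.8, -4.1, 51.4]
orientation: [-3.141, 0.02, -0.001]
ft_force: [1.0, 4.5, 1.1]
width: 9.8
grasp_force: 30.0
```

Rib gripped at 9.8 mm and 30 N. I relax the small side force and lift slowly.

{"fn": "jog_arm", "kwargs": {
  "commands": [
    [-1,[0,-0.01,0],[0,0,0]],
    [-1,[0,0,0],[0,0,0]],
    [-1,[0,0,-0.02],[0,0,0]],
    [-1,[0,0,-0.03],[0,0,0]],
    [-1,[0,0,-0.03],[0,0,0]],
    [-1,[0,0,0],[0,0,0]],
    [-1,[0,0,0],[0,0,0]]
  ]
}}

```text
t: 19.3
ee_pos: [578.5, -3.7, 59.4]
orientation: [3.141, -0.02, 0.0]
ft_force: [1.0, 0.1, -1.9]
width: 9.7
grasp_force: 30.0
```

```bash
cat >> h.py <<'E'
def rackplane():
    d=get_image("scene");p=pts(d);im=d["image"].astype(int)
    b=(im[...,0]-im[...,2]>50)&(p[...,0]>525)&(p[...,0]<545)&(p[...,1]>-40)&(p[...,1]<40)&(p[...,2]>10)
    v,u=np.where(b)
    for c in np.unique(u):
        r=v[u==c];print(c,p[r.min(),c].round(0),p[r.max(),c].round(0))
E
python3 - <<'E'
from h import *
rackplane();o=get_obs();print(o["ee_pos"],o["ft_force"],o["moment"])
E
```

```text
242 [545.  22.  55.] [545.  23.  39.]
243 [543.  18.  77.] [543.  20.  29.]
244 [540.  18.  74.] [539.  20.  32.]
245 [541.  10.  72.] [539.  14.  31.]
246 [539.   8.  77.] [539.   9.  32.]
247 [539.   2.  77.] [537.   6.  35.]
248 [544. -10.  58.] [539.  -3.  29.]
249 [542. -12.  58.] [539.  -8.  29.]
250 [544. -20.  61.] [539. -14.  29.]
251 [539. -20.  75.] [537. -17.  33.]
252 [539. -26.  75.] [539. -25.  31.]
253 [537. -28.  67.] [538. -30.  53.]
[578.5181246   -3.69188803  59.34935994] [ 1.3364458  -0.45979007 -1.59598713] [-0.05433988 -0.15427188  0.11807004]
```

The rack rises level and carries only its own weight. I keep lifting.

{"fn": "jog_arm", "kwargs": {
  "commands": [
    [-1,[0,0,-0.04],[0,0,0]],
    [-1,[0,0,-0.04],[0,0,0]],
    [-1,[0,0,-0.04],[0,0,0]],
    [-1,[0,0,-0.04],[0,0,0]],
    [-1,[0,0,-0.04],[0,0,0]],
    [-1,[0,0,-0.05],[0,0,0]],
    [-1,[0,0,-0.05],[0,0,0]],
    [-1,[0,0,-0.05],[0,0,0]],
    [-1,[0,0,-0.05],[0,0,0]],
    [-1,[0,0,-0.05],[0,0,0]]
  ]
}}

```text
t: 20.35
ee_pos: [578.5, -3.6, 104.7]
orientation: [3.142, -0.02, -0.0]
ft_force: [-0.2, -0.5, -2.6]
width: 10.0
grasp_force: 30.0
```

{"fn": "jog_arm", "kwargs": {
  "commands": [
    [-1,[0,0,-0.1],[0,0,0]],
    [-1,[0,0,-0.1],[0,0,0]],
    [-1,[0,0,0],[0,0,0]],
    [-1,[0,0,0],[0,0,0]],
    [-1,[0,0,0],[0,0,0]]
  ]
}}

```text
t: 20.85
ee_pos: [578.3, -3.6, 124.1]
orientation: [3.142, -0.02, -0.001]
ft_force: [0.7, 0.0, -2.2]
width: 10.2
grasp_force: 30.0
```

```bash
python3 - <<'E'
from h import *
o=get_obs();print(o["ee_pos"],o["ft_force"],o["moment"],o["qpos"])
d=get_image("scene");p=pts(d)
m=(p[...,0]>530)&(p[...,0]<625)&(p[...,1]>-40)&(p[...,1]<35)&(p[...,2]>8)&(p[...,2]<60)
print(m.sum(),np.percentile(p[m][:,2],[5,50,90,98]),p[m].min(0),p[m].max(0))
t=get_image("top");print([ [*map(int,pts(t)[r,c])] for r,c in((171,300),(171,320),(171,340))])
q=pts(t);h=(q[...,0]>500)&(q[...,0]<660)&(q[...,1]>-360)&(q[...,1]<-182);print("obstacle z max in target area",np.percentile(q[h][:,2],[50,95,99.5]))
E
```

```text
[578.25459489  -3.56349701 124.0555705 ] [ 6.80039203e-01  6.15464748e-04 -2.19712885e+00] [0.04070694 0.03050672 0.02403077] [-2.67326286e-02  4.86150648e-01  1.80005775e+00 -2.48042854e-05
  8.55807134e-01  1.55655964e+00]
415 [10.88961774 31.53502821 46.15039857 48.11078293] [532.13355574 -35.20602841   8.21598631] [618.07807681  34.90043971  51.69561822]
[[589, -152, 7], [592, -210, -3], [592, -267, 0]]
obstacle z max in target area [ 0.67857175  7.44402566 11.67579585]
```

The six vials stand, tops at about 46–48 mm. I carry the rack to the free worktop at y≈-250.

{"fn": "jog_arm", "kwargs": {
  "commands": [
    [-1,[0,0.1,0],[0,0,0]],
    [-1,[0,0.2,0],[0,0,0]],
    [-1,[0,0.3,0],[0,0,0]],
    [-1,[0,0.35,0],[0,0,0]],
    [-1,[0,0.35,0],[0,0,0]],
    [-1,[0,0.35,0],[0,0,0]],
    [-1,[0,0.35,0],[0,0,0]],
    [-1,[0,0.3,0],[0,0,0]],
    [-1,[0,0.2,0],[0,0,0]],
    [-1,[0,0,0],[0,0,0]]
  ]
}}

```text
t: 21.95
ee_pos: [575.1, -256.3, 124.0]
orientation: [3.141, -0.024, 0.001]
ft_force: [-0.0, 0.2, -1.9]
width: 9.9
grasp_force: 30.0
```

{"fn": "jog_arm", "kwargs": {
  "commands": [
    [-1,[0,0,0.1],[0,0,0]],
    [-1,[0,0,0.2],[0,0,0]],
    [-1,[0,0,0.2],[0,0,0]],
    [-1,[0,0,0.1],[0,0,0]],
    [-1,[0,0,0.1],[0,0,0]],
    [-1,[0,0,0],[0,0,0]],
    [-1,[0,0,0],[0,0,0]],
    [-1,[0,0,0],[0,0,0]]
  ]
}}

```text
t: 22.75
ee_pos: [576.0, -253.7, 55.0]
orientation: [3.141, -0.019, 0.002]
ft_force: [0.2, 0.2, -2.8]
width: 9.9
grasp_force: 30.0
```

{"fn": "jog_arm", "kwargs": {
  "commands": [
    [-1,[0,0,0.06],[0,0,0]],
    [-1,[0,0,0.05],[0,0,0]],
    [-1,[0,0,0.03],[0,0,0]],
    [-1,[0,0,0.02],[0,0,0]],
    [-1,[0,0,0.01],[0,0,0]],
    [-1,[0,0,0],[0,0,0]],
    [-1,[0,0,0],[0,0,0]],
    [-1,[0,0,0],[0,0,0]]
  ]
}}

```text
t: 23.55
ee_pos: [575.6, -253.6, 37.4]
orientation: [3.141, -0.02, 0.0]
ft_force: [0.7, 0.4, -1.9]
width: 9.4
grasp_force: 30.0
```

{"fn": "jog_arm", "kwargs": {
  "commands": [
    [-1,[0,0,0.007],[0,0,0]],
    [-1,[0,0,0.006],[0,0,0]],
    [-1,[0,0,0],[0,0,0]],
    [-1,[0,0,0],[0,0,0]]
  ]
}}

```text
t: 23.95
ee_pos: [575.6, -253.6, 36.5]
orientation: [3.141, -0.02, 0.001]
ft_force: [-1.0, -0.1, 5.5]
width: 9.7
grasp_force: 30.0
```

The rack is down, with fz up to +5.5 N. I open and rise.

{"fn": "jog_arm", "kwargs": {
  "commands": [
    [-0.7,[0,0,0],[0,0,0]],
    [-0.5,[0,0,0],[0,0,0]],
    [-0.3,[0,0,0],[0,0,0]],
    [-0.3,[0,0,0],[0,0,0]],
    [-0.3,[0,0,-0.1],[0,0,0]],
    [-0.3,[0,0,-0.3],[0,0,0]],
    [-0.3,[0,0,-0.4],[0,0,0]],
    [-0.3,[0,0,-0.4],[0,0,0]],
    [-0.3,[0,0,-0.3],[0,0,0]],
    [-0.3,[0,0,0],[0,0,0]]
  ]
}}

```text
t: 24.95
ee_pos: [578.2, -254.8, 191.7]
orientation: [3.138, -0.02, 0.013]
ft_force: [0.2, 0.3, -0.2]
width: 30.8
grasp_force: 0.0
```

```bash
python3 - <<'E'
from h import *
o=get_obs();print(o["t"],o["ee_pos"],o["ft_force"],o["width"])
t=get_image("top");p=pts(t);b=np.load("top0.npz")["p"]
def st(n,x0,x1,y0,y1,z0,z1,P=p):
    m=(P[...,0]>x0)&(P[...,0]<x1)&(P[...,1]>y0)&(P[...,1]<y1)&(P[...,2]>z0)&(P[...,2]<z1)
    q=P[m];print(n,m.sum(),q.mean(0).round(1) if m.any() else "",(q.min(0).round(),q.max(0).round()) if m.any() else "")
for n,P in(("now",p),("before",b)):
    st("timer "+n,430,560,-480,-370,15,50,P); st("dish "+n,480,640,280,380,7,30,P)
st("vial tops",530,630,-45,40,35,60); st("cover+",530,630,-45,40,4,60)
s=get_image("scene");p=pts(s)
st("vials scene",530,630,-45,40,35,60)
st("rack floor scene",545,610,-285,-225,25,90)
im=s["image"].astype(int);v=(im[...,0]-im[...,2]>50)
for y in range(-280,-220,10):
    m=v&(abs(p[...,1]-y)<5)&(p[...,0]>525)&(p[...,0]<625)&(p[...,2]>5); print(y,m.sum(),p[m][:,2].max().round() if m.any() else "",p[m][:,2].min().round() if m.any() else "")
E
```

```text
24.95 [ 578.18132334 -254.8090289   191.70920005] [ 0.22446603  0.26689739 -0.16755601] 30.80064147949806
timer now 0  
dish now 398 [571.4 340.2  15.3] (array([484., 291.,   7.]), array([615., 371.,  23.]))
timer before 357 [ 465.3 -393.4   25.7] (array([ 432., -421.,   15.]), array([ 530., -370.,   39.]))
dish before 403 [570.9 340.2  15.3] (array([498., 299.,   7.]), array([629., 380.,  23.]))
vial tops 261 [577.3  -3.4  44.7] (array([544., -27.,  35.]), array([611.,  38.,  56.]))
cover+ 699 [576.3  -5.1  24.8] (array([530., -45.,   4.]), array([629.,  40.,  56.]))
vials scene 261 [577.3  -3.4  44.7] (array([544., -27.,  35.]), array([611.,  38.,  56.]))
rack floor scene 172 [ 576.  -238.7   36.4] (array([ 546., -255.,   25.]), array([ 600., -225.,   61.]))
-280 3 45.0 34.0
-270 13 53.0 7.0
-260 19 61.0 6.0
-250 112 62.0 6.0
-240 37 53.0 7.0
-230 112 55.0 5.0
```

{"fn": "jog_arm", "kwargs": {
  "commands": [
    [-0.3,[-0.2,-0.2,-0.1],[0,0,0]],
    [-0.3,[-0.3,-0.3,-0.1],[0,0,0]],
    [-0.3,[-0.3,-0.3,0],[0,0,0]],
    [-0.3,[-0.3,-0.3,0],[0,0,0]],
    [-0.3,[-0.2,-0.3,0],[0,0,0]],
    [-0.3,[0,-0.3,0],[0,0,0]],
    [-0.3,[0,-0.3,0],[0,0,0]],
    [-0.3,[0,0,0],[0,0,0]],
    [-0.3,[0,0,0],[0,0,0]],
    [-0.3,[0,0,0],[0,0,0]]
  ]
}}

```text
t: 26.05
ee_pos: [447.6, -52.4, 205.3]
orientation: [3.142, -0.02, -0.002]
ft_force: [0.3, -0.1, -0.6]
width: 30.7
grasp_force: 0.0
```

```bash
python3 - <<'E'
from h import *
o=get_obs();print(o["t"],o["ee_pos"],o["qvel"].round(3))
t=get_image("top");p=pts(t);b=np.load("top0.npz")["p"]
def st(n,x0,x1,y0,y1,z0,z1,P=p):
    m=(P[...,0]>x0)&(P[...,0]<x1)&(P[...,1]>y0)&(P[...,1]<y1)&(P[...,2]>z0)&(P[...,2]<z1)
    q=P[m];print(n,m.sum(),q.mean(0).round(1) if m.any() else "",(q.min(0).round(),q.max(0).round()) if m.any() else "")
for n,P in(("now",p),("before",b)): st("timer "+n,430,560,-480,-370,15,50,P)
st("rack floor",545,610,-280,-225,28,40); st("rack top",530,620,-285,-220,50,70); st("vial tops",530,630,-45,40,38,60)
for x in (538,577,616):
  print([ (y,int(np.median(p[(abs(p[...,0]-x)<6)&(abs(p[...,1]-y)<4)][:,2]))) for y in range(-285,-215,10) if ((abs(p[...,0]-x)<6)&(abs(p[...,1]-y)<4)).any()])
E
```

```text
26.05 [447.56539679 -52.42860496 205.25492216] [-0.01  -0.001 -0.005  0.     0.001  0.003]
timer now 353 [ 464.8 -393.5   26.1] (array([ 432., -420.,   15.]), array([ 530., -370.,   39.]))
timer before 357 [ 465.3 -393.4   25.7] (array([ 432., -421.,   15.]), array([ 530., -370.,   39.]))
rack floor 325 [ 577.5 -252.2   34.5] (array([ 545., -280.,   28.]), array([ 609., -226.,   40.]))
rack top 168 [ 575.  -253.1   57.7] (array([ 535., -280.,   50.]), array([ 613., -227.,   63.]))
vial tops 108 [592.2   2.2  45.6] (array([549., -27.,  39.]), array([611.,  38.,  55.]))
[(-285, 1), (-275, 28), (-265, 33), (-255, 30), (-245, 32), (-235, 44), (-225, 5)]
[(-275, 34), (-265, 37), (-255, 59), (-245, 36), (-235, 34), (-225, 36)]
[(-275, 55), (-265, 35), (-255, 46), (-245, 46), (-235, 56), (-225, 0)]
```

The rack lies flat at 34 mm and the vials stand. The timer and dish have not moved.

```bash
python3 -c "
from workcell import close_job
print(close_job())"
```

```text
the job is handed in; nothing more can be done
None
```

I handed the job in after about 26 s. On the last camera measurements, the six vials stand mouth-down on the cover in the tray, the rack lies flat and upside down on the worktop beside the stand, and the timer and petri dish have not moved; the hand-in call returned no verdict.

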